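Lever open the chip-box flap

TASK

Open the chip box on the drill bench using only fingertip pushes: first push the red catch round until it is completely clear of the heavy steel flap, then press the yellow paddle of the lever down until the lever rests on its rubber stop, so that its short end raises the flap. Finish while still holding the paddle down there, with the flap up. Do not touch the flap itself, do not lift the lever out of its stand, and leave the oil bottle, the drilled disc and the tin where they stand.

Things in the scene. Friction and masses are not known exactly. Their poses are not given: they have to be found in the camera images.
- rig: fixed rig in a row along its y axis: green chip box (140 in x, 160 in y, 92 mm high, y -95 to -255), blue lever stand (x +-26, y +-25, 121 high), black rubber stop (36 x 30 mm at y 150, top 37 high). Origin on the bench under the lever's pin; +y towards the paddle (roughly the robot's left), +x away from the robot, z up
- flap (a joint): angle of the heavy steel flap (2.2 to 3.5 kg, 130 x 177 x 14 mm) on the box: 0 = shut (flat, top face 106 mm above the bench), grows as the lip near the lever rises; about 0.3 rad with the lever on its stop. Hinge on its far edge (rig y = -245 mm), lip at rig y = -68 mm over the lever's nose
- flap_lip (a point): middle of the flap's free edge (lip), half-way through its thickness; 99 mm above the bench when shut
- catch (a joint): angle of the red catch about its upright pivot, counter-clockwise from above: 0 = arm along the rig's +x, across the flap and holding it shut (starts -0.2 to 0.35); grows as the arm swings to the rig's +y, towards the lever; clear of the flap beyond 1.35; end stops -0.3 and 1.9 rad. Stays where left; about 1 N at the knob moves it
- catch_pivot (a point): on the catch's vertical pivot axis, at the half height of its knob (137 mm above the bench); at x = -85, y = -160 mm in the rig frame
- catch_knob (a point): centre of the upright red knob on the catch, 20 mm in diameter, from 116 to 158 mm above the bench, 65 mm from the pivot axis. The catch arm is a flat red bar 16 mm wide, 8 mm thick, its underside 3 mm above the shut flap.
- lever: loose lever: dark steel bar 24 wide, 14 high, 285 mm long, yellow paddle 50 x 60 mm on the long end, cross pin resting in open slots of the blue stand. Origin on the pin, 105 mm above the bench. At rest its frame is level like the rig's and the bar slopes up 0.35 rad towards +y (paddle); nose under the lip, 80 mm from the pin. Fully down: turned about -0.7 rad about x
- lever_paddle (a point): centre of the top face of the yellow paddle, 190 mm along the bar from the pin; about 179 mm above the bench at rest and 49 mm with the lever on its rubber stop; it stays about 175 to 190 mm from the pin horizontally. Pressing takes about 4 to 8 N.
- oil_bottle: bystander: yellow bottle with red cap, 52 mm diameter, 140 mm high, origin at its underside
- disc: bystander: dark steel drilled disc lying flat, 100 mm diameter, 12 mm thick, origin at its underside
- tin: bystander: aluminium tin with blue label, 60 mm diameter, 75 mm high, origin at its underside

How it is judged:
By the outcome, as a careful person would: the job done as asked, in the order asked, and still so for the second after the job is handed in, while the arm keeps its last pose, push and grip.
It also fails if it takes over 43 s, if anything falls off the work surface, if the arm or the gripper's body presses on something with over 40 N, if the wrist force passes 120 N, or if a joint passes its speed limit or range.

ROBOT

A 6-joint arm with a two-finger parallel gripper is mounted at the origin on the work surface. World frame = base frame: x ahead of the robot, y to its left, z up, the work surface at z = 0. Lengths are in m, angles in rad, forces in N, time in s.
With the tool pointing down it reaches from about 0.275 to 0.825 m from the base axis. Payload 5.2 kg.
Tool frame: the origin (TCP) lies midway between the tips of the shut fingers; the grasp point (between the pads) lies 19 mm behind it; z points along the fingers, y is the direction in which the jaws open and shut (so a half turn about z gives the same grasp; the last joint's range is limited). The gripper opens to 93 mm and grips with 3 to 60 N. Pads are 15 mm wide; open, the fingers measure 128 mm over their backs; the gripper's body (75 mm by 188 mm) begins 65 mm behind the grasp point.
Start: joints at [-1.378, 0.259, 1.535, -0, 1.348, -0.203], TCP at [0.212, -0.507, 0.219] pointing down, gripper open.
Joint ranges: [-3.14, 3.14], [-0.91, 2.08], [0.19, 2.58], [-1.22, 4.36], [0.22, 2.71], [-3.12, 3.12]. Speed limits (rad/s): [2.57, 2.57, 3.14, 3.14, 3.14, 3.14].

INTERFACE

Orientations are given as a unit quaternion [w, x, y, z].
In Python, from plant import robot gives the robot as it stands.
- The arm moves only by the tool jog_arm, never from a script. Its argument "moves" is a list of rows, each a list of 6 numbers: the shift along the tool's x, y, z in units of 200 mm (1.0 is 200 mm), then the turn, a rotation vector about the tool's x, y, z in units of 180 degrees (1.0 is 180 degrees). In form: [[tx, ty, tz, wx, wy, wz], ...]. A call has 1 to 12 rows; each row is the pose to reach, as a shift and turn from the pose commanded when the call began, along the tool's axes at that moment, turning the shorter way round; what a row does not reach only later rows make up. A row lasts 1/12 s, in which the tool goes at most 41.7 mm and 7.16 degrees, less where a joint would pass 70% of its speed; a pose out of reach is approached as far as the arm can. A call with a number of a shift or a turn outside -1 to 1 is refused whole. A call with a gripper value outside its range is refused whole. "claw" is the closure, from 0 (fully open) to 1 (shut), set as the call begins (left out, the last holds). The fingers move at their own pace and stop on an object; the grip force is fixed at half the most. Time passes only in rows, so rows that repeat a pose let the fingers close. It gives the time, the measured TCP pose, the force and the opening at its end, in the units of the state.
- robot.sense(): the state, without advancing time (a new reading comes with each control period).
- robot.get_image(name): name is "scene" or "side" or "wrist"; returns (picture, depth): 420x560x3 uint8, red, green, blue; 420x560 float32, m along the optical axis (not along the pixel's ray), 0 where there is no reading.
- robot.camera_model(name): a dict with "mtx" (3x3 intrinsics, pixels), "T" (4x4, takes a point from camera to world coordinates). Camera axes: x right, y down, z forward; pixel columns grow to the right and rows downward; lengths in m; the calibration is good to about 2 mm. A picture is of the moment at which its call begins: read the wrist's pose just before it. camera_model takes no time and is no camera call; for the wrist camera it gives the pose at the moment of the call.
- robot.hand_in(): hands the job in, once; it reports no verdict.
Trained networks look in the newest picture that a camera, given by its name, has taken for a name from the list of things; names that differ only in an ending like _2 or _b are one class to them, and where a whole thing is asked for, a point or a joint stands for the part that bears it (a point fixed in the world has none). Each returns a list of dicts, best first, with "score" (0 to 1); they miss things now and then, are a little off and sometimes report something else, mostly with a low value. They report only what shows in the picture. A call takes as long as a camera call.
- robot.boxes_of(thing, camera): "point" ([x, y, z] in m, in world coordinates, good to about 4 mm: the middle of the surface that is visible of it).
- robot.pinpoint(thing, camera): "point" ([x, y, z] in m, in world coordinates, good to about 4 mm: a listed point, or the origin of a listed thing).
The state is a dict: "clock": time; "qpos": joint angles; "joint_vel": joint speeds; "tau": joint torques, N m; "tool_pos": TCP position; "eef_rot": TCP orientation; "force": force on the tool from outside, world axes, zero at the start; "moment": the same for the moment, N m; "opening": opening from 0.0 (shut) to 1.0 (fully open).
Only numpy, scipy, OpenCV 4.12 (cv2) and the standard library are available. Lean on these libraries where they do the work, as an engineer would, in place of code of your own. Each camera call takes 0.05 s, during which the arm holds its last target. There are 200 camera calls.

## Working session

There is one attempt and no reset: what is moved stays moved. The work goes in short steps, Python scripts to look and compute and a tool call to move; the robot and the scene stay as the last step left them, time stands still between calls to the robot, and variables do not carry over. Pictures are saved under pics/ and viewed, about 8 in all and at most 12, crops included, and the job is handed in when it is done.

Besides the shell and the picture viewer there is one more tool, called after "Emit:" by a JSON object that holds its "api" and its "payload". jog_arm: Moves the arm, as the interface text tells. Shifts and turns lie within -1 to 1; 1 stands for 200 mm of shift or 180 degrees of turn. Its arguments: {"type":"object","properties":{"moves":{"type":"array","items":{"type":"array","items":{"type":"number"}}},"claw":{"type":"number"}},"required":["moves"]}

```bash
mkdir -p pics; ls; python3 - <<'E'
from plant import robot
import cv2
s=robot.sense();print(s)
import numpy as np
ims=[]
for c in("scene","side"):
    p,d=robot.get_image(c);cv2.imwrite(f"pics/{c}0.png",p[:,:,::-1])
    for t in("rig","flap_lip","catch_pivot","catch_knob","lever","lever_paddle","oil_bottle","disc","tin"):
        r=robot.pinpoint(t,c)
        print(c,t,[(np.round(x["point"],3).tolist(),round(x["score"],2)) for x in r[:2]])
E
```

```text
pics
{'clock': 0.0, 'qpos': array([-1.37780002e+00,  2.59346567e-01,  1.53606808e+00,  4.93296017e-06,
        1.34800663e+00, -2.02802980e-01]), 'joint_vel': array([-0.00055666, -0.00067968, -0.00037661,  0.00013081,  0.00149214,
       -0.00140263]), 'tau': array([ 8.32473379e-04, -4.37302923e+01, -2.84001625e+01,  7.19297281e-02,
        4.12808347e-02, -1.65381348e-04]), 'tool_pos': array([ 0.21196546, -0.50692448,  0.21782182]), 'eef_rot': array([-9.14288833e-04,  9.80481390e-01,  1.96609785e-01,  6.88815311e-06]), 'force': array([-0.2884578 ,  0.49571986,  0.11895314]), 'moment': array([-0.00237216, -0.01996943,  0.01055312]), 'opening': 1.0006627860351993}
scene rig [([0.58, -0.09, 0.001], 0.6)]
scene flap_lip [([0.603, -0.157, 0.1], 0.89)]
scene catch_pivot [([0.552, -0.268, 0.137], 0.94)]
scene catch_knob [([0.612, -0.261, 0.14], 0.65), ([0.427, -0.059, 0.003], 0.6)]
scene lever [([0.584, -0.093, 0.108], 0.89)]
scene lever_paddle [([0.529, 0.077, 0.177], 0.56)]
scene oil_bottle [([0.678, 0.03, -0.001], 0.77)]
scene disc [([0.757, -0.088, -0.001], 0.72)]
scene tin [([0.427, -0.059, 0.002], 0.75), ([0.602, -0.152, 0.096], 0.23)]
side rig [([0.582, -0.091, -0.001], 0.81)]
side flap_lip [([0.604, -0.153, 0.101], 0.55)]
side catch_pivot [([0.552, -0.265, 0.138], 0.65)]
side catch_knob [([0.614, -0.258, 0.14], 0.65)]
side lever [([0.584, -0.088, 0.103], 0.59), ([0.553, -0.263, 0.135], 0.16)]
side lever_paddle [([0.526, 0.08, 0.177], 0.86)]
side oil_bottle [([0.674, 0.027, -0.001], 0.67)]
side disc [([0.755, -0.092, -0.002], 0.98)]
side tin [([0.43, -0.06, -0.0], 0.92)]
```

View pics/scene0.png

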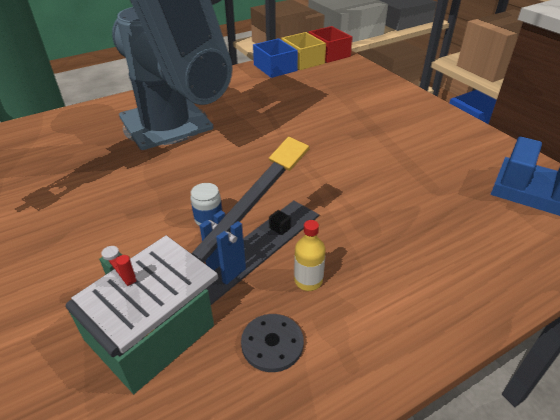

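View pics/side0.png

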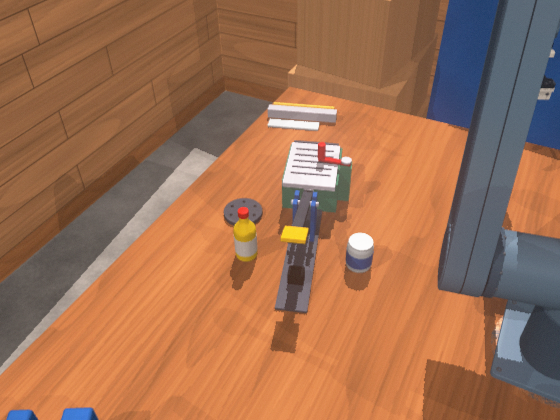

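The scene picture shows the red catch knob at (124,270), across the flap. The paddle is at (289,153), the tin at (206,200), the bottle at (310,258) and the disc at (272,342). These agree with the networks, and the two views agree with each other to 2–5 mm. The rig yaw comes out at about 0.313 and the catch angle at about -0.2. Next I'll write a small helper that turns world targets into rows.

```bash
cat > h.py <<'E'
from plant import robot
import numpy as np
from scipy.spatial.transform import Rotation as R
O=np.array([.583,-.0905]);YAW=.313;PIV=np.array([.552,-.2665])
def rig(x,y): c,s=np.cos(YAW),np.sin(YAW);return O+[c*x-s*y,s*x+c*y]
def knob(th,off):   # pusher position behind knob at catch angle th
    a=YAW+th;return PIV+.065*np.array([np.cos(a),np.sin(a)])-off*np.array([-np.sin(a),np.cos(a)])
def down(yaw): return R.from_euler('z',yaw)*R.from_euler('x',np.pi)
def rows(ts,p=None,yaw=None):
    s=robot.sense();q=s["eef_rot"]
    r0=R.from_quat([q[1],q[2],q[3],q[0]]) if yaw is None else down(yaw); p=s["tool_pos"] if p is None else np.array(p)
    print("at",np.round(s["tool_pos"],4),"f",np.round(s["force"],1),"q",np.round(s["qpos"],2),"t",s["clock"])
    for x,y,z,w in ts:
        d=r0.inv().apply(np.array([x,y,z])-p)/.2; v=(r0.inv()*down(w)).as_rotvec()/np.pi
        print(np.round([*d,*v],3).tolist())
E
python3 - <<'E'
from h import *
k=knob(-.2,.035);y0=YAW-.2+np.pi/2-np.pi
m=np.array([.40,-.40])
rows([(*m,.218,-.6),(*k,.218,y0)])
rows([(*k,.218,y0)],[*m,.218],-.6)
print(k,y0)
E
```

```text
at [ 0.2121 -0.5075  0.2187] f [ 0.9  0.1 -0.1] q [-1.38  0.26  1.53  0.    1.35 -0.2 ] t 1.0
[1.074, -0.134, 0.003, 0.0, -0.0, 0.317]
[2.296, -0.198, 0.003, 0.0, -0.0, 0.59]
at [ 0.2121 -0.5075  0.2187] f [ 0.9  0.1 -0.1] q [-1.38  0.26  1.53  0.    1.35 -0.2 ] t 1.0
[0.611, -1.06, -0.0, 0.0, -0.0, 0.273]
[ 0.62053204 -0.2939474 ] -1.4577963267948966
```

Emit:
{"api": "jog_arm", "payload": {"moves": [[1,-0.13,0,0,0,0.32],[1,-0.13,0,0,0,0.32],[1,-0.13,0,0,0,0.32],[1,-0.13,0,0,0,0.32],[1,-0.13,0,0,0,0.32],[1,-0.13,0,0,0,0.32],[1,-0.13,0,0,0,0.32],[1,-0.13,0,0,0,0.32],[1,-0.13,0,0,0,0.32]], "claw": 1}}

```text
clock: 1.75
tool_pos: [0.3872, -0.4059, 0.2186]
eef_rot: [0.0, 0.953, -0.302, -0.0]
force: [0.1, -0.7, -0.0]
opening: 0.407
```

```bash
python3 -c "
from h import *
rows([(*knob(-.2,.035),.218,YAW-.2-np.pi/2)])"
```

```text
at [ 0.3872 -0.4059  0.2186] f [ 0.1 -0.7 -0. ] q [-1.01  0.28  1.51 -0.    1.35  1.18] t 1.75
[0.631, -1.13, 0.003, 0.0, 0.0, 0.268]
```

Emit:
{"api": "jog_arm", "payload": {"moves": [[0.63,-1,0,0,0,0.268],[0.63,-1,0,0,0,0.268],[0.63,-1,0,0,0,0.268],[0.63,-1,0,0,0,0.268],[0.63,-1,0,0,0,0.268],[0.63,-1,0,0,0,0.268],[0.63,-1,0,0,0,0.268],[0.63,-1,0,0,0,0.268],[0.63,-1,0,0,0,0.268]]}}

```text
clock: 2.5
tool_pos: [0.6043, -0.3143, 0.2181]
eef_rot: [0.0, 0.749, -0.662, -0.0]
force: [-0.5, 0.1, -0.2]
opening: 0.005
```

```bash
python3 - <<'E'
from h import *
import cv2
p,d=robot.get_image("wrist");cv2.imwrite("pics/w1.png",p[:,:,::-1])
for t in("catch_pivot","catch_knob"):
    print(t,[(np.round(x["point"],4).tolist(),round(x["score"],2)) for x in robot.pinpoint(t,"wrist")[:2]])
k=knob(-.2,.035)
rows([(*k,.218,YAW-.2-np.pi/2),(*k,.132,YAW-.2-np.pi/2)])
E
```

```text
catch_pivot []
catch_knob []
at [ 0.6034 -0.3154  0.2189] f [-0.5  0.5 -0.2] q [-0.64  0.5   1.18 -0.    1.46  2.38] t 2.65
[-0.096, -0.098, 0.004, 0.0, -0.0, 0.002]
[-0.096, -0.098, 0.434, 0.0, -0.0, 0.002]
```

View pics/w1.png

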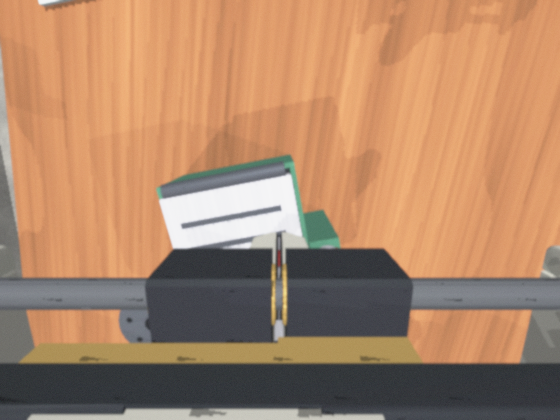

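The wrist view shows the flap at (230,205), with the catch hidden behind the shut fingers at (278,290). I'll go down behind the knob and then push.

Emit:
{"api": "jog_arm", "payload": {"moves": [[-0.09,-0.1,0,0,0,0],[-0.09,-0.1,0.2,0,0,0],[-0.09,-0.1,0.4,0,0,0],[-0.09,-0.1,0.43,0,0,0],[-0.09,-0.1,0.43,0,0,0],[-0.09,-0.1,0.43,0,0,0]]}}

```text
clock: 3.15
tool_pos: [0.622, -0.2953, 0.134]
eef_rot: [-0.0, 0.748, -0.664, 0.0]
force: [0.3, -0.6, 0.6]
opening: 0.006
```

```bash
python3 - <<'E'
from h import *
rows([(*knob(t,.0175),.132,YAW+t-np.pi/2) for t in (-.2,-.1,0,.1,.2,.3,.4,.5,.6,.7)])
import cv2
a,b=[robot.get_image(c)[0][:,:,::-1] for c in("scene","side")]
cv2.imwrite("pics/s2.png",np.hstack([cv2.resize(a[180:400,20:270],(400,352)),cv2.resize(b[100:276,220:420],(400,352))]))
E
```

```text
at [ 0.622  -0.2953  0.134 ] f [ 0.3 -0.6  0.6] q [-0.6   0.56  1.28 -0.    1.3   2.42] t 3.15
[-0.095, 0.006, 0.01, -0.0, -0.0, 0.002]
[-0.128, -0.001, 0.01, -0.0, -0.0, -0.03]
[-0.161, -0.005, 0.01, -0.0, -0.0, -0.062]
[-0.195, -0.006, 0.01, -0.0, -0.0, -0.094]
[-0.229, -0.003, 0.01, -0.0, -0.0, -0.125]
[-0.262, 0.003, 0.01, -0.0, -0.0, -0.157]
[-0.294, 0.012, 0.01, -0.0, -0.0, -0.189]
[-0.325, 0.025, 0.01, -0.0, -0.0, -0.221]
[-0.355, 0.04, 0.01, -0.0, -0.0, -0.253]
[-0.383, 0.059, 0.01, -0.0, -0.0, -0.285]
```

View pics/s2.png

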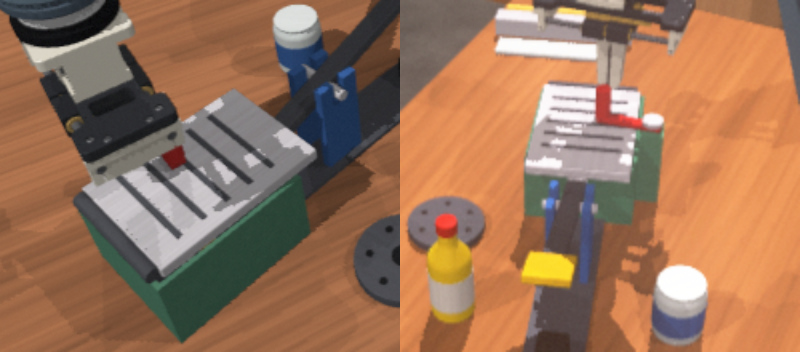

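The fingers are directly behind the red knob (left crop at (173,157), right crop at (605,95)) and above the flap. Now I'll push along the arc.

Emit:
{"api": "jog_arm", "payload": {"moves": [[-0.06,0,0.01,0,0,0],[-0.095,0,0.01,0,0,0],[-0.13,0,0.01,0,0,-0.03],[-0.16,-0.005,0.01,0,0,-0.06],[-0.195,-0.005,0.01,0,0,-0.095],[-0.23,-0.003,0.01,0,0,-0.125],[-0.26,0.003,0.01,0,0,-0.157],[-0.295,0.012,0.01,0,0,-0.19],[-0.325,0.025,0.01,0,0,-0.22],[-0.355,0.04,0.01,0,0,-0.253],[-0.383,0.059,0.01,0,0,-0.285]]}}

```text
clock: 4.17
tool_pos: [0.6018, -0.2188, 0.1319]
eef_rot: [0.0, 0.962, -0.272, 0.001]
force: [0.7, -1.2, -0.3]
opening: 0.001
```

```bash
python3 - <<'E'
from h import *
rows([(*knob(t,.0175),.132,YAW+t-np.pi/2) for t in np.arange(.8,1.75,.1)])
for c in("scene","side"):
  for t in("catch_knob",):
    robot.get_image(c)
    print([(np.round(x["point"],4).tolist(),round(x["score"],2)) for x in robot.pinpoint(t,c)[:2]])
print(knob(.7,0))
E
```

```text
at [ 0.6018 -0.2188  0.1319] f [ 0.7 -1.2 -0.3] q [-0.52  0.48  1.42 -0.    1.23  1.6 ] t 4.1667
[-0.03, 0.002, -0.0, 0.0, -0.001, -0.029]
[-0.064, -0.002, -0.0, 0.0, -0.001, -0.061]
[-0.097, -0.003, -0.0, 0.0, -0.001, -0.093]
[-0.131, -0.0, -0.001, 0.0, -0.001, -0.125]
[-0.164, 0.006, -0.001, 0.0, -0.001, -0.157]
[-0.196, 0.015, -0.001, 0.0, -0.001, -0.189]
[-0.228, 0.027, -0.001, 0.0, -0.001, -0.22]
[-0.257, 0.043, -0.001, 0.0, -0.001, -0.252]
[-0.286, 0.061, -0.001, 0.0, -0.001, -0.284]
[-0.312, 0.083, -0.001, 0.0, -0.001, -0.316]
[([0.5833, -0.211, 0.1381], 0.78)]
[([0.5813, -0.2094, 0.1347], 0.88)]
[ 0.58640566 -0.21135247]
```

Emit:
{"api": "jog_arm", "payload": {"moves": [[-0.03,0,0,0,0,-0.03],[-0.064,0,0,0,0,-0.06],[-0.097,-0.003,0,0,0,-0.093],[-0.13,0,0,0,0,-0.125],[-0.164,0.006,0,0,0,-0.157],[-0.196,0.015,0,0,0,-0.19],[-0.228,0.027,0,0,0,-0.22],[-0.257,0.043,0,0,0,-0.252],[-0.286,0.06,0,0,0,-0.284],[-0.31,0.083,0,0,0,-0.316],[-0.31,0.083,0,0,0,-0.316]]}}

```text
clock: 5.28
tool_pos: [0.5394, -0.201, 0.131]
eef_rot: [0.0, 0.976, 0.217, -0.0]
force: [-0.8, -0.0, 0.3]
opening: 0.006
```

```bash
python3 - <<'E'
from h import *
for c in("scene","side"):
    robot.get_image(c)
    for t in("catch_knob","catch_pivot"):
      print(t,[(np.round(x["point"],4).tolist(),round(x["score"],2)) for x in robot.pinpoint(t,c)[:2]])
print(knob(1.7,0))
# back off, up, over paddle (yaw so that tool x = rig x)
b=knob(1.65,.035);p=rig(0,.176);w=YAW
rows([(*b,.132,YAW+1.7-np.pi/2),(*b,.235,YAW+1.7-np.pi/2),(*p,.235,w)])
E
```

```text
catch_knob [([0.5208, -0.2129, 0.1382], 0.56)]
catch_pivot [([0.5499, -0.2656, 0.1372], 0.83)]
catch_knob [([0.5204, -0.2084, 0.1396], 0.54)]
catch_pivot []
[ 0.52418441 -0.2077523 ]
at [ 0.5402 -0.201   0.1306] f [ 0.7 -0.3  0.4] q [-0.55  0.38  1.59  0.    1.17  0.59] t 5.5833
[0.104, 0.004, -0.007, 0.0, -0.0, -0.002]
[0.104, 0.004, -0.522, 0.0, -0.0, -0.002]
[0.534, -1.285, -0.522, 0.0, -0.0, 0.039]
```

The catch reads about 1.75 rad, so it is clear of the flap. I'll back off, rise and cross to the paddle.

Emit:
{"api": "jog_arm", "payload": {"moves": [[0.1,0,0,0,0,0],[0.1,0,-0.2,0,0,0],[0.1,0,-0.4,0,0,0],[0.1,0,-0.53,0,0,0],[0.1,0,-0.53,0,0,0],[0.2,-0.2,-0.53,0,0,-0.04],[0.25,-0.4,-0.53,0,0,-0.08],[0.3,-0.6,-0.53,0,0,-0.12],[0.35,-0.8,-0.53,0,0,-0.16],[0.4,-1,-0.53,0,0,-0.2],[0.4,-1,-0.53,0,0,-0.24],[0.4,-1,-0.53,0,0,-0.24]]}}

```text
clock: 6.58
tool_pos: [0.527, 0.0167, 0.2363]
eef_rot: [-0.0, 0.826, 0.564, -0.0]
force: [0.5, 0.1, 0.4]
opening: 0.004
```

```bash
python3 - <<'E'
from h import *
w=YAW+np.pi/2
for c in("scene","side"):
    robot.get_image(c)
    for t in("catch_knob","lever_paddle"):
      print(t,[(np.round(x["point"],4).tolist(),round(x["score"],2)) for x in robot.pinpoint(t,c)[:2]])
print(rig(0,.175))
rows([(*rig(0,.175),.235,w),(*rig(0,.175),.19,w)])
E
```

```text
catch_knob [([0.5199, -0.2099, 0.1396], 0.87)]
lever_paddle [([0.5283, 0.079, 0.1758], 0.56), ([0.5483, -0.2616, 0.1363], 0.39)]
catch_knob [([0.6755, 0.0282, -0.0004], 0.54), ([0.5208, -0.2092, 0.1377], 0.52)]
lever_paddle [([0.5264, 0.08, 0.1758], 0.95)]
[0.529115   0.07599747]
at [0.5281 0.0128 0.2363] f [-0.1  0.1 -0.3] q [-0.19  0.21  1.56 -0.    1.38  0.2 ] t 6.8833
[0.295, -0.114, 0.007, -0.0, 0.0, -0.222]
[0.295, -0.114, 0.232, -0.0, 0.0, -0.222]
```

Emit:
{"api": "jog_arm", "payload": {"moves": [[0.3,-0.12,0,0,0,-0.222],[0.3,-0.12,0,0,0,-0.222],[0.3,-0.12,0,0,0,-0.222],[0.3,-0.12,0,0,0,-0.222],[0.3,-0.12,0,0,0,-0.222],[0.3,-0.12,0,0,0,-0.222],[0.3,-0.12,0.1,0,0,-0.222],[0.3,-0.12,0.2,0,0,-0.222],[0.3,-0.12,0.2,0,0,-0.222]]}}

```text
clock: 7.63
tool_pos: [0.5258, 0.0777, 0.193]
eef_rot: [-0.003, 0.588, 0.809, -0.002]
force: [-0.7, 0.2, -0.7]
opening: 0.004
```

```bash
python3 - <<'E'
from h import *
w=YAW+np.pi/2;n=.0094
def P(a): return (*rig(0,.19*np.cos(a)-n*np.sin(a)+.002),.105+.19*np.sin(a)+n*np.cos(a),w)
rows([P(a) for a in (.35,.28,.2,.1,0,-.1,-.2,-.28,-.35,-.40)])
import cv2
a,b=[robot.get_image(c)[0][:,:,::-1] for c in("scene","side")]
cv2.imwrite("pics/s3.png",np.hstack([cv2.resize(a[80:344,60:360],(400,352)),cv2.resize(b[100:320,200:450],(400,352))]))
E
```

```text
at [0.5258 0.0777 0.193 ] f [-0.7  0.2 -0.7] q [-0.06  0.25  1.61 -0.    1.29 -0.38] t 7.6333
[-0.002, 0.014, 0.07, -0.002, -0.001, 0.0]
[0.021, 0.014, 0.132, -0.002, -0.001, 0.0]
[0.043, 0.015, 0.205, -0.002, -0.001, 0.0]
[0.061, 0.015, 0.298, -0.002, -0.001, 0.0]
[0.071, 0.016, 0.393, -0.002, -0.001, 0.0]
[0.07, 0.016, 0.488, -0.002, -0.001, 0.0]
[0.061, 0.017, 0.583, -0.002, -0.001, 0.0]
[0.046, 0.017, 0.657, -0.002, -0.001, 0.0]
[0.028, 0.018, 0.722, -0.002, -0.001, 0.0]
[0.013, 0.018, 0.767, -0.002, -0.001, 0.0]
```

View pics/s3.png

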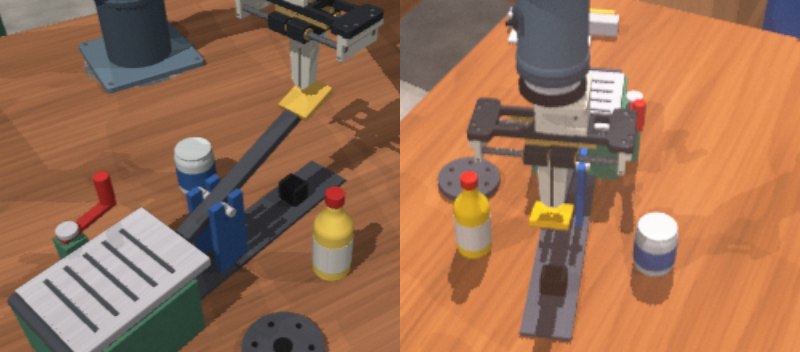

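The left crop shows the catch arm at (90,215), fully clear of the flap, and the fingers at (305,85) over the middle of the paddle. I'll press along the arc.

Emit:
{"api": "jog_arm", "payload": {"moves": [[0,0.014,0.04,0,0,0],[0,0.014,0.07,0,0,0],[0.01,0.014,0.1,0,0,0],[0.02,0.014,0.13,0,0,0],[0.03,0.014,0.17,0,0,0],[0.043,0.014,0.205,0,0,0],[0.052,0.014,0.25,0,0,0],[0.06,0.014,0.3,0,0,0],[0.067,0.015,0.345,0,0,0],[0.07,0.015,0.39,0,0,0],[0.07,0.015,0.39,0,0,0]]}}

```text
clock: 8.65
tool_pos: [0.5262, 0.0942, 0.1181]
eef_rot: [-0.0, 0.587, 0.81, 0.001]
force: [-0.4, 3.8, 5.4]
opening: 0.006
```

```bash
python3 - <<'E'
from h import *
w=YAW+np.pi/2;n=.0094
def P(a): return (*rig(0,.19*np.cos(a)-n*np.sin(a)+.002),.105+.19*np.sin(a)+n*np.cos(a),w)
rows([P(a) for a in (0,-.05,-.1,-.15,-.2,-.25,-.3,-.35,-.40)])
for c in("scene","side"):
    robot.get_image(c)
    for t in("flap_lip","lever_paddle","lever"):
      print(t,[(np.round(x["point"],4).tolist(),round(x["score"],2)) for x in robot.pinpoint(t,c)[:1]])
E
```

```text
at [0.5262 0.0942 0.1181] f [-0.4  3.8  5.4] q [-0.03  0.32  1.71  0.    1.11 -0.35] t 8.65
[-0.006, -0.014, 0.019, 0.0, -0.0, 0.001]
[-0.005, -0.014, 0.066, 0.0, -0.0, 0.001]
[-0.006, -0.014, 0.114, 0.0, -0.0, 0.001]
[-0.01, -0.014, 0.161, 0.0, -0.0, 0.001]
[-0.016, -0.014, 0.208, 0.0, -0.0, 0.001]
[-0.024, -0.014, 0.255, 0.0, -0.0, 0.001]
[-0.035, -0.015, 0.301, 0.0, -0.0, 0.001]
[-0.048, -0.015, 0.347, 0.0, -0.0, 0.001]
[-0.063, -0.015, 0.392, 0.0, -0.0, 0.001]
flap_lip [([0.6036, -0.1558, 0.1254], 0.76)]
lever_paddle [([0.5221, 0.0931, 0.1137], 0.72)]
lever [([0.5856, -0.0901, 0.1048], 0.86)]
flap_lip [([0.6049, -0.1555, 0.1278], 0.75)]
lever_paddle [([0.5219, 0.0958, 0.1187], 0.63)]
lever []
```

Emit:
{"api": "jog_arm", "payload": {"moves": [[0,0,0.04,0,0,0],[0,0,0.08,0,0,0],[-0.004,0,0.12,0,0,0],[-0.01,0,0.16,0,0,0],[-0.016,0,0.2,0,0,0],[-0.024,0,0.25,0,0,0],[-0.032,0,0.29,0,0,0],[-0.04,0,0.32,0,0,0],[-0.045,0,0.335,0,0,0],[-0.045,0,0.335,0,0,0]]}}

```text
clock: 9.88
tool_pos: [0.5285, 0.0851, 0.0513]
eef_rot: [-0.001, 0.587, 0.81, 0.0]
force: [-1.9, 5.9, 5.0]
opening: 0.002
```

```bash
python3 - <<'E'
from h import *
rows([])
for c in("scene","side"):
    robot.get_image(c)
    for t in("flap_lip","lever_paddle","lever"):
      print(t,[(np.round(x["point"],4).tolist(),round(x["score"],2)) for x in robot.pinpoint(t,c)[:1]])
E
```

```text
at [0.5285 0.0851 0.0513] f [-1.9  5.9  5. ] q [-0.05  0.41  1.78  0.    0.96 -0.37] t 9.8833
flap_lip [([0.6056, -0.1598, 0.1529], 0.6)]
lever_paddle [([0.5262, 0.0845, 0.0477], 0.72)]
lever [([0.5848, -0.0883, 0.1085], 0.79)]
flap_lip [([0.6061, -0.1622, 0.1544], 0.71)]
lever_paddle [([0.5238, 0.0845, 0.0457], 0.95)]
lever [([0.5209, 0.0855, 0.0455], 0.64)]
```

Emit:
{"api": "jog_arm", "payload": {"moves": [[0,0,0.01,0,0,0],[0,0,0.015,0,0,0],[0,0,0.015,0,0,0]]}}

```text
clock: 10.53
tool_pos: [0.5288, 0.0851, 0.0505]
eef_rot: [-0.0, 0.587, 0.81, 0.0]
force: [-6.9, 6.5, 19.8]
opening: 0.001
```

The force rose from 5 N to 20 N while the tool moved less than 1 mm, so the lever is on its stop. I'll do a last check.

```bash
python3 - <<'E'
from h import *
import cv2
P=[]
for c in("scene","side"):
    P.append(robot.get_image(c)[0][:,:,::-1])
    for t in("flap_lip","lever_paddle","lever","catch_knob","oil_bottle","disc","tin"):
      print(t,[(np.round(x["point"],4).tolist(),round(x["score"],2)) for x in robot.pinpoint(t,c)[:1]])
a,b=P
cv2.imwrite("pics/s4.png",np.hstack([cv2.resize(a[80:344,60:360],(400,352)),cv2.resize(b[100:320,200:450],(400,352))]))
rows([])
E
```

```text
flap_lip []
lever_paddle [([0.5261, 0.0868, 0.0446], 0.76)]
lever [([0.5861, -0.0887, 0.1064], 0.92)]
catch_knob [([0.5188, -0.209, 0.1382], 0.96)]
oil_bottle [([0.6778, 0.0312, -0.0014], 0.77)]
disc [([0.7556, -0.0975, 0.0024], 0.78)]
tin [([0.4278, -0.0599, 0.0016], 0.95)]
flap_lip [([0.6058, -0.1611, 0.1538], 0.57)]
lever_paddle [([0.5218, 0.0865, 0.0469], 0.65)]
lever []
catch_knob [([0.5197, -0.2085, 0.1394], 0.53)]
oil_bottle [([0.6753, 0.0291, -0.0002], 0.74)]
disc [([0.7548, -0.0894, -0.0011], 0.88)]
tin [([0.4303, -0.0599, 0.0005], 0.8)]
at [0.5287 0.0851 0.0506] f [-6.1  5.8 19.4] q [-0.05  0.41  1.78  0.    0.95 -0.37] t 11.3333
```

View pics/s4.png

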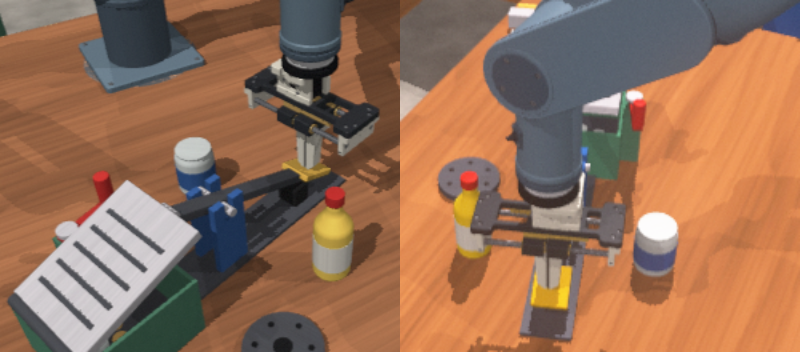

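The left crop shows the flap up at (110,265), the bar on the black stop at (292,190) and the fingers on the paddle at (308,168). The bystanders haven't moved, so I'm handing in.

```bash
python3 -c "
from plant import robot
print(robot.hand_in())"
```

```text
the job is handed in; nothing more can be done
None
```

I opened the chip box with shut-fingertip pushes only and handed it in at about 11.3 s, with the arm still holding the paddle down.

- **Catch:** I pushed the red catch round first, from about -0.2 to about 1.75 rad. That is past the 1.35 rad where it clears the flap.
- **Lever:** I then pressed the paddle down until the lever met its rubber stop. The last 3 mm of commanded travel moved the tool less than 1 mm, while the upward force rose from 5 N to about 20 N. The last picture shows the bar on the stop.
- **Flap:** the lip stood about 154 mm above the bench, up from 99 mm when shut, which is about 0.3 rad. In the final look only the side camera found the lip; before the last few millimetres of pressing both cameras had, and they agreed within 2 mm.
- **Other things:** the lever pin read about 106 mm high, so the lever is still in its stand. The oil bottle and the tin read the same as at the start to within about 3 mm. The disc read within 3 mm from the side camera, but about 10 mm off its start from the scene camera. Nothing went near the disc, and it looks unmoved in the picture.

The wrist camera was no use for the catch, because the fingers hid it. The last paddle height readings (45 to 47 mm) were a few millimetres below the given 49 mm, about the networks' accuracy.

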